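# Press the castle tower into the corner jig and hold it for taping

## Task

Take the wooden tower block with the toothed battlement on top and stand it upright on the plinth in the corner jig, its long side along the longer fence like the plinth's. Press it into the corner so that it bears firmly on both fences at once, square and flush over the plinth, and finish while still holding it pressed there so it can be taped. Leave the other castle pieces and craft things where they are.

Things in the scene. Friction and masses are not known exactly. Their poses are not given: they have to be found in the camera images.
- tower: the tower block, plain light wood, loose, 64 mm (its x) by 44 mm (its y) by 80 mm tall, about 0.12 kg; its top 12 mm is a battlement of three teeth separated by two 10 mm notches that run right across the narrow way (along its y), the outer teeth 14 mm and the middle one 16 mm wide along x. The two ends are alike, so a half turn makes no difference. Starts standing upright on the table. Origin: centre of its underside
- tower_mid (a point): the centre of the tower block, half-way up (40 mm above its underside); axes as the block
- jig: the wooden corner jig, fixed to the table: a 190 x 150 x 12 mm plywood base board with two upright fences at right angles and, in their corner, a fixed plinth 64 x 44 mm and 20 mm high, touching both fences. Origin: the inside corner of the fences, at table height. +x runs along the inner face of the longer fence (plane y = 0), +y along the inner face of the shorter fence (plane x = 0), z up; the corner is open towards +x and +y
- seat (a point): the centre of the plinth's top face, 32 mm along x and 22 mm along y from the inside corner and 32 mm above the table, fixed to the jig, axes as the jig: the tower block's underside centre belongs here, its x along the jig's x (either way round)
- fence_long: the longer fence of the jig: 152 mm long, 12 mm thick, rigid; it lies behind the plane y = 0 of the jig; its top is 68 mm above the table, 36 mm above the plinth's top, so the upper 44 mm of the seated tower block stand clear above it. Origin: the inside corner on top of the base board, axes as the jig
- fence_short: the shorter fence of the jig: 100 mm long, 12 mm thick, rigid, same height; it lies behind the plane x = 0 of the jig. Origin: the inside corner on top of the base board, axes as the jig
- plain: bystander: wooden block of the same size as the tower block (64 x 44 x 80 mm) but with a flat top. Origin: centre of its underside
- gate: bystander: wooden gate block 76 x 40 x 66 mm with a 36 mm wide, 44 mm high opening through its y direction, flat top. Origin: centre of its underside
- turret: bystander: round wooden turret, 46 mm diameter, 80 mm tall. Origin: centre of its underside
- spire: bystander: cone-shaped cardboard roof, 52 mm diameter, 75 mm tall. Origin: centre of its underside
- tape: bystander: roll of masking tape lying flat, 70 mm outside diameter, 19 mm high. Origin: centre of its underside
- cup: bystander: white plastic cup with paint brushes standing in it, 84 mm diameter at the rim, cup 110 mm, brushes up to 230 mm high. Origin: centre of its underside
- brush: bystander: paint brush lying flat, 190 mm long. Origin: near the middle of its underside
Mind the look-alikes: they are no part of the job. Leave any pink look-alike of the tower alone.

How it is judged:
On the way, in this order (a step that is already met when the one before it is completed fails the run):
1. the tower block is lifted clear of the table in the fingers (contact force between the fingers and tower above 1 N and height (world z) of tower_mid above 0.065 m), for 0.1 s.
2. the tower block stands square on the plinth, pressed against both fences by the fingers (x of tower_mid in the frame of jig between 0.029 and 0.035 m and y of tower_mid in the frame of jig between 0.019 and 0.025 m and z of tower_mid in the frame of jig between 0.069 and 0.075 m and angle between the x axis of tower_mid and the x axis of jig, either way round below 0.06 rad and angle between tower_mid's own z axis and vertical below 0.06 rad and contact force between tower and fence_long above 1.5 N and contact force between tower and fence_short above 1.5 N and contact force between the fingers and tower above 1.5 N), for 0.3 s.
At the end, for the whole second after the job is handed in: At the end the fingers still bear on the tower block (over 1.5 N) and it presses on each of the two fences (over 1.5 N each), at rest, upright within 0.06 rad, its long side along the longer fence within 0.06 rad, its centre within 3 mm of its place flush over the plinth along, across and in height (all of step 2 and linear speed of tower below 0.02 m/s); the arm keeps its last pose, push and grip.
It fails at once if another castle piece or craft thing is moved by more than 30 mm (distance of any of plain, gate, turret, spire, tape, cup, brush from where it was at the start of the episode above 0.03 m).
It also fails if it takes over 64 s, if anything falls off the work surface, if the arm or the gripper's body presses on something with over 40 N, if the wrist force passes 120 N, or if a joint passes its speed limit or range.

## Robot

A 6-joint arm with a two-finger parallel gripper is mounted at the origin on the work surface. World frame = base frame: x ahead of the robot, y to its left, z up, the work surface at z = 0. Lengths are in m, angles in rad, forces in N, time in s.
With the tool pointing down it reaches from about 0.35 to 0.975 m from the base axis. Payload 4.9 kg.
Tool frame: the origin (TCP) lies at the very end of the fingers, on their centre line; the grasp point (between the pads) lies 19 mm behind it (manip.tcp_to_grasp is the distance from the TCP to the grasp point, in m); z points along the fingers, y is the direction in which the jaws open and shut (so a half turn about z gives the same grasp; the last joint's range is limited). The gripper opens to 85 mm and grips with 20 to 120 N. Pads are 22 mm wide; open, the fingers measure 114 mm over their backs; the gripper's body (76 mm by 85 mm) begins 54 mm behind the grasp point. The pads swing forward as they close: fully open they stand 13 mm farther back than shut.
Start: joints at [-1.226, 0.053, 1.613, -0, 1.476, -0.119], TCP at [0.28, -0.559, 0.231] pointing down, gripper open.
Joint ranges: [-3.01, 3.01], [-1.01, 2.22], [0.06, 2.58], [-1.02, 4.17], [0.09, 2.62], [-3.14, 3.14]. Speed limits (rad/s): [2.57, 2.57, 3.14, 3.14, 3.14, 3.14].

## Interface

Orientations are given as a unit quaternion [w, x, y, z].
In Python, from plant import sensors, cams, job, finder, manip gives the robot as it stands.
- The arm moves only by the shell command python3 -m pendant 'ROWS'. ROWS is JSON, a list of rows, each an object of numbers: "wx", "wy", "wz": the turn, a rotation vector about the tool's x, y, z in degrees; "dx", "dy", "dz": the shift along the tool's x, y, z in m; "hand": the gripper's target within -1 to 1 (fully open at 1, half-way at 0, shut at -1). A call has 1 to 20 rows; each row is the pose to reach, as a shift and turn from the pose commanded when the call began, along the tool's axes at that moment; what a row does not reach only later rows make up. A row lasts 1/12 s, in which the tool goes at most 41.7 mm and 7.16 degrees, less where a joint would pass 70% of its speed; a pose out of reach is approached as far as the arm can. A call with a gripper value outside its range is refused whole. The fingers move at their own pace and stop on an object; the grip force is fixed at half the most. Time passes only in rows, so rows that repeat a pose let the fingers close. It gives the time, the measured TCP pose, the force and the opening at its end, in the units of the state.
- sensors.state(): the state, without advancing time (a new reading comes with each control period).
- cams.grab_frame(name): name is "scene" or "side" or "wrist"; returns (picture, depth): 400x640x3 uint8, red, green, blue; 400x640 float32, m along the optical axis (not along the pixel's ray), 0 where there is no reading.
- cams.calibration(name): a dict with "fov_y" (degrees; the focal length in pixels is half the picture's height over the tangent of half this angle, whatever the lens; pixels are square), "cx", "cy" (the principal point, pixels), "k1" (the pictures are not rectified: a ray, as slopes to the right and down, at radius r is drawn at 1 + k1 r^2 times it, then the intrinsics apply), "pose" (4x4, takes a point from camera to world coordinates); the wrist camera has in their place "hand_eye" (4x4, takes a point from camera to tool coordinates, whose origin is the TCP and whose axes are the flange's). Camera axes: x right, y down, z forward; pixel columns grow to the right and rows downward; lengths in m; the calibration is good to about 2 mm. A picture is of the moment at which its call begins: read the wrist's pose just before it. calibration takes no time and is no camera call.
- job.job_done(): hands the job in, once; it reports no verdict.
Trained networks look in the newest picture that a camera, given by its name, has taken for a name from the list of things; names that differ only in an ending like _2 or _b are one class to them, and where a whole thing is asked for, a point or a joint stands for the part that bears it (a point fixed in the world has none). Each returns a list of dicts, best first, with "score" (0 to 1); they miss things now and then, are a little off and sometimes report something else, mostly with a low value. They report only what shows in the picture. A call takes as long as a camera call. They do not tell look-alikes from the thing itself.
- finder.look_for(camera, thing): "position" ([x, y, z] in m, in world coordinates, good to about 4 mm: the middle of the surface that is visible of it).
The state is a dict: "time": time; "joint_pos": joint angles; "joint_vel": joint speeds; "joint_efforts": joint torques, N m; "tool_pos": TCP position; "tool_rot": TCP orientation; "contact_force": force on the tool from outside, world axes, zero at the start; "ft_torque": the same for the moment, N m; "gripper_width": opening from 0.0 (shut) to 1.0 (fully open).
Only numpy, scipy, OpenCV 4.12 (cv2) and the standard library are available. Lean on these libraries where they do the work, as an engineer would, in place of code of your own. Each camera call takes 0.05 s, during which the arm holds its last target. There are 200 camera calls.

## Working session

There is one attempt and no reset: what is moved stays moved. The work goes in short steps, Python scripts to look and compute and a shell command to move; the robot and the scene stay as the last step left them, time stands still between calls to the robot, and variables do not carry over. Pictures are saved under pics/ and viewed, about 8 in all and at most 12, crops included, and the job is handed in when it is done.

```bash
mkdir -p pics; cat > h.py <<'E'
import numpy as np, cv2
from plant import sensors, cams, job, finder, manip
from scipy.spatial.transform import Rotation as R
def pose_of(name):
    c=cams.calibration(name)
    if name!="wrist": return np.array(c["pose"]),c
    s=sensors.state(); q=s["tool_rot"]; T=np.eye(4); T[:3,:3]=R.from_quat([q[1],q[2],q[3],q[0]]).as_matrix(); T[:3,3]=s["tool_pos"]
    return T@np.array(c["hand_eye"]),c
def grab(name):
    T,c=pose_of(name); p,d=cams.grab_frame(name); return p,d,T,c
def cloud(d,T,c):
    h,w=d.shape; f=h/2/np.tan(np.radians(c["fov_y"])/2)
    K=np.array([[f,0,c["cx"]],[0,f,c["cy"]],[0,0,1]])
    v,u=np.mgrid[:h,:w]; pts=np.stack([u.ravel(),v.ravel()],1).astype(float)[:,None]
    n=cv2.undistortPoints(pts,K,np.array([c["k1"],0,0,0.]))[:,0]
    P=np.c_[n*d.ravel()[:,None],d.ravel()]@T[:3,:3].T+T[:3,3]
    P[d.ravel()==0]=np.nan
    return P.reshape(h,w,3)
def save(n,p): cv2.imwrite(f"pics/{n}.png",p[:,:,::-1])
E
python3 - <<'E'
from h import *
ims=[]
for n in ("scene","side"):
    p,d,T,c=grab(n); np.savez(f"{n}.npz",p=p,P=cloud(d,T,c)); ims.append(p)
    print(n,T.round(3).tolist())
    for t in ("tower","plain","jig","gate","cup","turret","spire","tape"):
        print(t,[(round(r["score"],2),np.round(r["position"],3).tolist()) for r in finder.look_for(n,t)[:3]])
    save("a_"+n,p)
print(sensors.state(), manip.tcp_to_grasp)
E
```

```text
scene [[0.823, 0.432, -0.369, 0.953], [0.568, -0.614, 0.548, -0.762], [0.01, -0.66, -0.751, 0.926], [0.0, 0.0, 0.0, 1.0]]
tower [(0.96, [0.446, -0.359, 0.071]), (0.91, [0.551, -0.104, 0.065]), (0.78, [0.316, -0.242, 0.065])]
plain [(0.7, [0.464, -0.194, 0.068]), (0.35, [0.495, 0.073, 0.056])]
jig [(0.97, [0.542, 0.106, 0.012])]
gate [(0.93, [0.618, -0.195, 0.07]), (0.27, [0.448, -0.355, 0.069]), (0.25, [0.464, -0.193, 0.064])]
cup [(0.74, [0.785, -0.134, 0.095]), (0.52, [0.539, 0.173, 0.05]), (0.36, [0.446, -0.348, 0.068])]
turret [(0.72, [0.624, -0.335, 0.07])]
spire [(0.61, [0.803, 0.042, 0.028]), (0.33, [0.626, -0.337, 0.07])]
tape [(0.61, [0.534, -0.261, 0.014]), (0.43, [0.536, 0.173, 0.049])]
side [[-0.992, -0.083, 0.097, 0.435], [-0.126, 0.526, -0.841, 0.764], [0.019, -0.847, -0.532, 0.645], [0.0, 0.0, 0.0, 1.0]]
tower [(0.97, [0.306, -0.217, 0.057]), (0.95, [0.428, -0.326, 0.055]), (0.68, [0.538, -0.053, 0.061])]
plain [(0.63, [0.452, -0.167, 0.054]), (0.52, [0.53, 0.18, 0.046])]
jig [(0.83, [0.529, 0.162, 0.011]), (0.16, [0.328, -0.362, 0.017])]
gate []
cup [(0.58, [0.777, -0
[... 229 characters left out ...]
e': 0.9, 'joint_pos': array([-1.22599920e+00,  5.26903749e-02,  1.61290022e+00, -3.63376164e-07,
        1.47601478e+00, -1.19008572e-01]), 'joint_vel': array([-0.00057266,  0.00186111,  0.0003771 ,  0.00072202, -0.00123042,
        0.00037679]), 'joint_efforts': array([ 6.98177937e-04, -3.93675470e+01, -3.70470858e+01, -5.16869534e-05,
        4.03337590e-04,  8.35553578e-06]), 'tool_pos': array([ 0.27958455, -0.55895332,  0.23130941]), 'tool_rot': array([-6.30418986e-06,  9.73230821e-01,  2.29829869e-01, -8.96777318e-07]), 'contact_force': array([ 0.31128662, -0.80248674, -0.46452705]), 'ft_torque': array([-0.01744054,  0.01540214, -0.02828868]), 'gripper_width': 1.0038299411512013} 0.0187
```

View pics/a_scene.png

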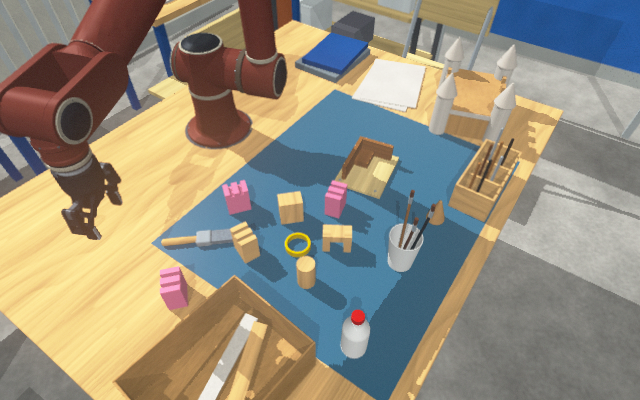

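View pics/a_side.png

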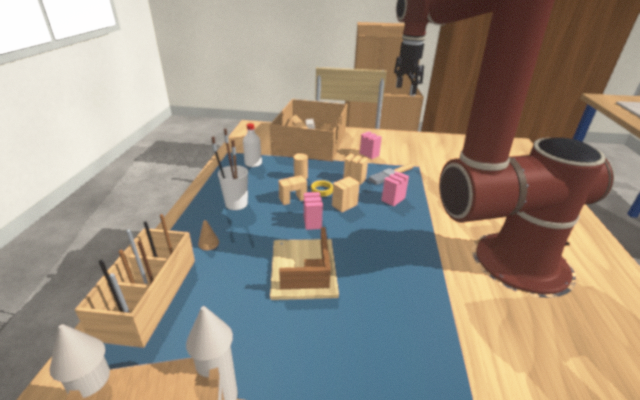

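The tower candidates in the scene picture are three pink ones at (236,197), (336,198) and (173,287), and a plain wood one at (245,242). The block at (290,207) has a flat top. The task asks for light wood with teeth, so (245,242) fits. I'll confirm that in a crop and measure it.

```bash
python3 - <<'E'
from h import *
a=np.load("scene.npz");b=np.load("side.npz")
c1=cv2.resize(a["p"][210:275,205:285],None,fx=5,fy=5,interpolation=cv2.INTER_CUBIC)
c2=cv2.resize(b["p"][140:205,320:400],None,fx=5,fy=5,interpolation=cv2.INTER_CUBIC)
save("crop1",np.hstack([c1,c2]))
def rect(P,ctr,r,z0,z1):
    Q=P.reshape(-1,3); m=(np.hypot(Q[:,0]-ctr[0],Q[:,1]-ctr[1])<r)&(Q[:,2]>z0)&(Q[:,2]<z1); Q=Q[m]
    return Q
for n,x in(("scene",a),("side",b)):
    P=x["P"]
    Q=rect(P,(.437,-.345),.06,.073,.09); print(n,"tower",len(Q),cv2.minAreaRect(Q[:,:2].astype(np.float32)),Q.mean(0).round(4))
    Q=rect(P,(.437,-.345),.06,.03,.09); print(" z pct",np.nanpercentile(Q[:,2],[50,90,99]).round(4),cv2.minAreaRect(Q[:,:2].astype(np.float32)))
    Q=rect(P,(.53,.13),.16,.06,.076);print("fence",len(Q),Q.min(0).round(3),Q.max(0).round(3))
    np.save(n+"_f.npy",Q)
    Q=rect(P,(.53,.13),.12,.026,.038);print("plinth",len(Q),cv2.minAreaRect(Q[:,:2].astype(np.float32)),Q.mean(0))
    Q=rect(P,(.53,.13),.16,.008,.018);print("base",len(Q),cv2.minAreaRect(Q[:,:2].astype(np.float32)),Q.mean(0))
E
```

```text
scene tower 335 ((0.43112877011299133, -0.34441038966178894), (0.044477298855781555, 0.06712128221988678), 69.0331039428711) [ 0.4324 -0.3458  0.0793]
 z pct [0.0749 0.0814 0.0837] ((0.431365966796875, -0.344748854637146), (0.04506402462720871, 0.06725063920021057), 68.13741302490234)
fence 285 [0.468 0.018 0.061] [0.579 0.189 0.071]
plinth 314 ((0.5046773552894592, 0.11408624798059464), (0.1791294664144516, 0.08113124221563339), 65.66024780273438) [0.51332375 0.12976956 0.03181242]
base 1364 ((0.5369092226028442, 0.10183078795671463), (0.150162935256958, 0.19316579401493073), 10.46593952178955) [0.55806399 0.08369228 0.01190958]
side tower 128 ((0.4284258782863617, -0.34103909134864807), (0.04704464599490166, 0.06513737142086029), 68.09538269042969) [ 0.4275 -0.3378  0.0784]
 z pct [0.0635 0.0796 0.0813] ((0.4282570779323578, -0.3410661220550537), (0.04967523366212845, 0.06626137346029282), 68.83563232421875)
fence 543 [0.467 0.024 0.06 ] [0.575 0.192 0.072]
plinth 360 ((0.4973769783973694, 0.13637657463550568), (0.16568681597709656, 0.08964359760284424), 63.47783660888672) [0.51400183 0.15115972 0.03197281]
base 2201 ((0.5355705618858337, 0.10720507800579071), (0.15214227139949799, 0.1919439435005188), 10.012460708618164) [0.54287302 0.11097315 0.01197516]
```

View pics/crop1.png

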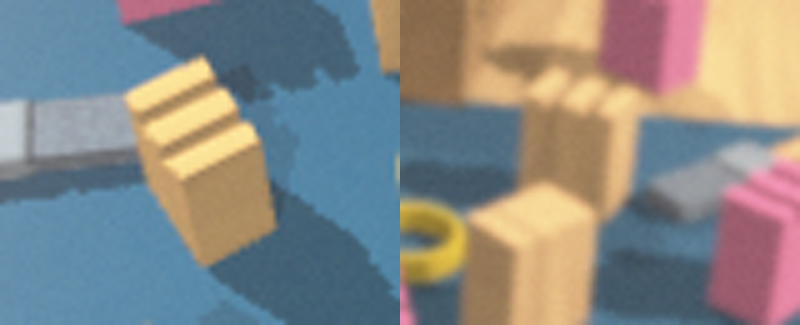

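The crop confirms it: the block at (245,242) is light wood with three teeth. Next I'll fit the jig corner and work out the hover move.

```bash
cat >> h.py <<'E'
def shift_to(target, jaw_deg=None):
    s=sensors.state(); q=s["tool_rot"]; M=R.from_quat([q[1],q[2],q[3],q[0]]).as_matrix()
    d=M.T@(np.array(target)-s["tool_pos"]); y=np.degrees(np.arctan2(M[1,1],M[0,1]))
    print("pos",s["tool_pos"].round(4),"jaw",y.round(2),"tilt",np.degrees(np.arccos(-M[2,2])).round(2),"shift tool",d.round(4),"wz(tool)",None if jaw_deg is None else [round(y-jaw_deg+k,2) for k in(-360,-180,0,180)])
def fit_jig(F,x0=(.485,.185,-80)):
    from scipy.optimize import minimize
    F=F[~np.isnan(F[:,0]),:2]
    def loc(p):
        a=np.radians(p[2]); ex=np.array([np.cos(a),np.sin(a)]); ey=np.array([-ex[1],ex[0]]); return (F-p[:2])@np.c_[ex,ey]
    def rect(L,x0,x1,y0,y1): return np.hypot(np.maximum(0,np.maximum(x0-L[:,0],L[:,0]-x1)),np.maximum(0,np.maximum(y0-L[:,1],L[:,1]-y1)))
    def cost(p):
        L=loc(p); d=np.minimum(rect(L,-.012,.140,-.012,0),rect(L,-.012,0,-.012,.1))
        d2=np.minimum(np.hypot(0,np.where(L[:,0]>.0,L[:,1]+.006,L[:,0]+.006)),.01)  # centre pull
        return np.minimum(d,.01).mean()+.02*np.abs(d2).mean()
    best=min((minimize(cost,[x0[0]+i*.01,x0[1]+j*.01,x0[2]],method="Nelder-Mead",options=dict(initial_simplex=[[x0[0]+i*.01,x0[1]+j*.01,x0[2]],[x0[0]+i*.01+.01,x0[1]+j*.01,x0[2]],[x0[0]+i*.01,x0[1]+j*.01+.01,x0[2]],[x0[0]+i*.01,x0[1]+j*.01,x0[2]+3]],maxiter=800)) for i in(-1,0,1) for j in (-1,0,1)),key=lambda r:r.fun)
    p=best.x; L=loc(p); a=np.radians(p[2]); ex=np.array([np.cos(a),np.sin(a)]); ey=np.array([-ex[1],ex[0]])
    print("jig",p.round(4),"cost mm",1e3*best.fun,"seat",(p[:2]+.032*ex+.022*ey).round(4),"L pct x",np.percentile(L[:,0],[1,99]).round(4),"y",np.percentile(L[:,1],[1,99]).round(4))
    return p
E
python3 - <<'E'
from h import *
for n in("scene","side"): fit_jig(np.load(n+"_f.npy"))
shift_to((.430,-.343,.20),68.5)
E
```

```text
jig [  0.4815   0.1582 -79.9791] cost mm 0.19488970267051603 seat [0.5087 0.1305] L pct x [-0.0138  0.1372] y [-0.0123  0.0982]
jig [  0.4791   0.1636 -79.9064] cost mm 0.11402241358668491 seat [0.5063 0.1359] L pct x [-0.0124  0.138 ] y [-0.0117  0.0966]
pos [ 0.2796 -0.559   0.2313] jaw -63.43 tilt 0.0 shift tool [ 0.2311 -0.1258  0.0313] wz(tool) [np.float64(-491.93), np.float64(-311.93), np.float64(-131.93), np.float64(48.07)]
```

```bash
r='{"dx":0.231,"dy":-0.126,"dz":0.01,"wz":-132,"hand":1}'; python3 -m pendant '[{"dx":0.231,"dy":-0.126,"dz":0.01,"wz":-132,"hand":1},{"dx":0.231,"dy":-0.126,"dz":0.01,"wz":-132,"hand":1},{"dx":0.231,"dy":-0.126,"dz":0.01,"wz":-132,"hand":1},{"dx":0.231,"dy":-0.126,"dz":0.01,"wz":-132,"hand":1},{"dx":0.231,"dy":-0.126,"dz":0.01,"wz":-132,"hand":1},{"dx":0.231,"dy":-0.126,"dz":0.01,"wz":-132,"hand":1},{"dx":0.231,"dy":-0.126,"dz":0.01,"wz":-132,"hand":1},{"dx":0.231,"dy":-0.126,"dz":0.01,"wz":-132,"hand":1},{"dx":0.231,"dy":-0.126,"dz":0.01,"wz":-132,"hand":1},{"dx":0.231,"dy":-0.126,"dz":0.01,"wz":-132,"hand":1},{"dx":0.231,"dy":-0.126,"dz":0.01,"wz":-132,"hand":1},{"dx":0.231,"dy":-0.126,"dz":0.01,"wz":-132,"hand":1},{"dx":0.231,"dy":-0.126,"dz":0.01,"wz":-132,"hand":1},{"dx":0.231,"dy":-0.126,"dz":0.01,"wz":-132,"hand":1},{"dx":0.231,"dy":-0.126,"dz":0.01,"wz":-132,"hand":1},{"dx":0.231,"dy":-0.126,"dz":0.01,"wz":-132,"hand":1},{"dx":0.231,"dy":-0.126,"dz":0.01,"wz":-132,"hand":1},{"dx":0.231,"dy":-0.126,"dz":0.01,"wz":-132,"hand":1},{"dx":0.231,"dy":-0.126,"dz":0.01,"wz":-132,"hand":1},{"dx":0.231,"dy":-0.126,"dz":0.01,"wz":-132,"hand":1}]'
python3 - <<'E'
from h import *
p,d,T,c=grab("wrist"); P=cloud(d,T,c); Q=P.reshape(-1,3)
m=(np.hypot(Q[:,0]-.43,Q[:,1]+.343)<.055)
for z0 in(.072,.05):
    q=Q[m&(Q[:,2]>z0)&(Q[:,2]<.09)]; print(len(q),cv2.minAreaRect(q[:,:2].astype(np.float32)),np.median(q[:,2]))
print(np.round(sensors.state()["joint_pos"],2))
save("w1",p); shift_to((.430,-.343,.045),68.5)
E
```

```text
0 ((0.0, 0.0), (0.0, 0.0), 0.0) nan
0 ((0.0, 0.0), (0.0, 0.0), 0.0) nan
[-1.23  0.05  1.61  0.    1.48 -0.12]
pos [ 0.2796 -0.559   0.2313] jaw -63.43 tilt 0.0 shift tool [ 0.2311 -0.1259  0.1863] wz(tool) [np.float64(-491.93), np.float64(-311.93), np.float64(-131.93), np.float64(48.07)]invalid input
  return _methods._mean(a, axis=axis, dtype=dtype,
  ret = ret.dtype.type(ret / rcount)
```

View pics/w1.png

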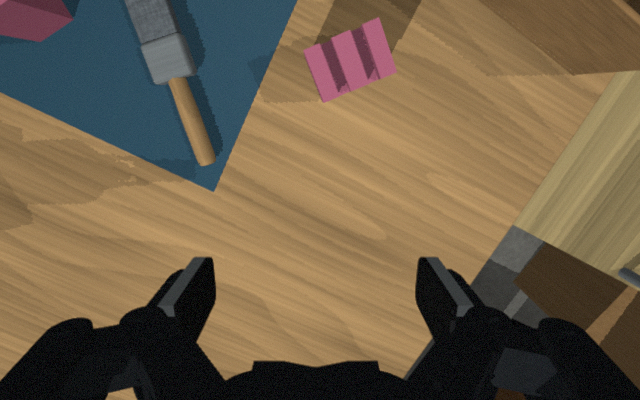

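The pendant refused that call ("invalid input") and the arm didn't move. The picture is from the start pose, with a pink look-alike at (350,60) and the fingers below. I'd left an unused shell variable in the command, so I'll resend with only the rows.

```bash
python3 -m pendant '[{"dx":0.231,"dy":-0.126,"dz":0.01,"wz":-132,"hand":1},{"dx":0.231,"dy":-0.126,"dz":0.01,"wz":-132,"hand":1},{"dx":0.231,"dy":-0.126,"dz":0.01,"wz":-132,"hand":1},{"dx":0.231,"dy":-0.126,"dz":0.01,"wz":-132,"hand":1},{"dx":0.231,"dy":-0.126,"dz":0.01,"wz":-132,"hand":1},{"dx":0.231,"dy":-0.126,"dz":0.01,"wz":-132,"hand":1},{"dx":0.231,"dy":-0.126,"dz":0.01,"wz":-132,"hand":1},{"dx":0.231,"dy":-0.126,"dz":0.01,"wz":-132,"hand":1},{"dx":0.231,"dy":-0.126,"dz":0.01,"wz":-132,"hand":1},{"dx":0.231,"dy":-0.126,"dz":0.01,"wz":-132,"hand":1},{"dx":0.231,"dy":-0.126,"dz":0.01,"wz":-132,"hand":1},{"dx":0.231,"dy":-0.126,"dz":0.01,"wz":-132,"hand":1},{"dx":0.231,"dy":-0.126,"dz":0.01,"wz":-132,"hand":1},{"dx":0.231,"dy":-0.126,"dz":0.01,"wz":-132,"hand":1},{"dx":0.231,"dy":-0.126,"dz":0.01,"wz":-132,"hand":1},{"dx":0.231,"dy":-0.126,"dz":0.01,"wz":-132,"hand":1},{"dx":0.231,"dy":-0.126,"dz":0.01,"wz":-132,"hand":1},{"dx":0.231,"dy":-0.126,"dz":0.01,"wz":-132,"hand":1},{"dx":0.231,"dy":-0.126,"dz":0.01,"wz":-132,"hand":1},{"dx":0.231,"dy":-0.126,"dz":0.01,"wz":-132,"hand":1}]'
```

```text
invalid input
```

```bash
python3 -m pendant '[{"wx":0,"wy":0,"wz":-70,"dx":0.116,"dy":-0.063,"dz":0,"hand":1},{"wx":0,"wy":0,"wz":-70,"dx":0.116,"dy":-0.063,"dz":0,"hand":1}]'; python3 -m pendant --help | head -20
```

```text
time: 1.12
tool_pos: [0.3268, -0.4909, 0.2311]
tool_rot: [-0.0, 0.937, 0.35, 0.0]
contact_force: [1.4, 0.5, -0.2]
gripper_width: 1.0invalid input: not JSON, or not a number
```

All the fields seem to be required. I'll recompute the shift from here.

```bash
python3 -c "
from h import *
shift_to((.43,-.343,.22),68.5)"
```

```text
pos [ 0.3268 -0.4909  0.2311] jaw -48.98 tilt 0.01 shift tool [ 0.175  -0.0439  0.0112] wz(tool) [np.float64(-477.48), np.float64(-297.48), np.float64(-117.48), np.float64(62.52)]
```

```bash
python3 -m pendant '[{"wx":0,"wy":0,"wz":-117.5,"dx":0.175,"dy":-0.044,"dz":0.01,"hand":1},{"wx":0,"wy":0,"wz":-117.5,"dx":0.175,"dy":-0.044,"dz":0.01,"hand":1},{"wx":0,"wy":0,"wz":-117.5,"dx":0.175,"dy":-0.044,"dz":0.01,"hand":1},{"wx":0,"wy":0,"wz":-117.5,"dx":0.175,"dy":-0.044,"dz":0.01,"hand":1},{"wx":0,"wy":0,"wz":-117.5,"dx":0.175,"dy":-0.044,"dz":0.01,"hand":1},{"wx":0,"wy":0,"wz":-117.5,"dx":0.175,"dy":-0.044,"dz":0.01,"hand":1},{"wx":0,"wy":0,"wz":-117.5,"dx":0.175,"dy":-0.044,"dz":0.01,"hand":1},{"wx":0,"wy":0,"wz":-117.5,"dx":0.175,"dy":-0.044,"dz":0.01,"hand":1},{"wx":0,"wy":0,"wz":-117.5,"dx":0.175,"dy":-0.044,"dz":0.01,"hand":1},{"wx":0,"wy":0,"wz":-117.5,"dx":0.175,"dy":-0.044,"dz":0.01,"hand":1},{"wx":0,"wy":0,"wz":-117.5,"dx":0.175,"dy":-0.044,"dz":0.01,"hand":1},{"wx":0,"wy":0,"wz":-117.5,"dx":0.175,"dy":-0.044,"dz":0.01,"hand":1},{"wx":0,"wy":0,"wz":-117.5,"dx":0.175,"dy":-0.044,"dz":0.01,"hand":1},{"wx":0,"wy":0,"wz":-117.5,"dx":0.175,"dy":-0.044,"dz":0.01,"hand":1},{"wx":0,"wy":0,"wz":-117.5,"dx":0.175,"dy":-0.044,"dz":0.01,"hand":1},{"wx":0,"wy":0,"wz":-117.5,"dx":0.175,"dy":-0.044,"dz":0.01,"hand":1},{"wx":0,"wy":0,"wz":-117.5,"dx":0.175,"dy":-0.044,"dz":0.01,"hand":1},{"wx":0,"wy":0,"wz":-117.5,"dx":0.175,"dy":-0.044,"dz":0.01,"hand":1},{"wx":0,"wy":0,"wz":-117.5,"dx":0.175,"dy":-0.044,"dz":0.01,"hand":1}]'
python3 - <<'E'
from h import *
p,d,T,c=grab("wrist"); P=cloud(d,T,c); Q=P.reshape(-1,3)
m=(np.hypot(Q[:,0]-.43,Q[:,1]+.343)<.055)
for z0 in(.072,.05):
    q=Q[m&(Q[:,2]>z0)&(Q[:,2]<.09)]; print(len(q),cv2.minAreaRect(q[:,:2].astype(np.float32)) if len(q) else 0)
print(np.round(sensors.state()["joint_pos"],2))
save("w2",p); shift_to((.430,-.343,.045),68.5)
E
```

```text
time: 2.7
tool_pos: [0.4308, -0.3428, 0.2214]
tool_rot: [0.0, 0.188, 0.982, -0.0]
contact_force: [0.1, 0.2, -0.0]
gripper_width: 1.0
2926 ((0.43026864528656006, -0.34241408109664917), (0.044019073247909546, 0.06433931738138199), 68.52156829833984)
3981 ((0.430263876914978, -0.3424062728881836), (0.04403666779398918, 0.06433553248643875), 68.49532318115234)
[-0.81 -0.12  1.8  -0.    1.46 -2.  ]
pos [ 0.4308 -0.3428  0.2214] jaw 68.32 tilt 0.01 shift tool [ 0.0007 -0.0005  0.1764] wz(tool) [np.float64(-360.18), np.float64(-180.18), np.float64(-0.18), np.float64(179.82)]
```

View pics/w2.png

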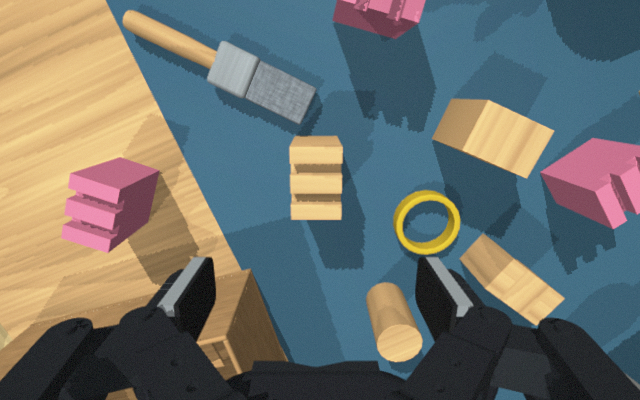

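The wrist view shows the wooden toothed block at (316,178). It measures 44.0 x 64.3 mm, with its centre within 1 mm of the tool axis. I'll descend and close on it.

```bash
python3 -m pendant '[{"wx":0,"wy":0,"wz":0,"dx":0.0005,"dy":-0.0005,"dz":0.03,"hand":1},{"wx":0,"wy":0,"wz":0,"dx":0.0005,"dy":-0.0005,"dz":0.06,"hand":1},{"wx":0,"wy":0,"wz":0,"dx":0.0005,"dy":-0.0005,"dz":0.09,"hand":1},{"wx":0,"wy":0,"wz":0,"dx":0.0005,"dy":-0.0005,"dz":0.12,"hand":1},{"wx":0,"wy":0,"wz":0,"dx":0.0005,"dy":-0.0005,"dz":0.15,"hand":1},{"wx":0,"wy":0,"wz":0,"dx":0.0005,"dy":-0.0005,"dz":0.17,"hand":1},{"wx":0,"wy":0,"wz":0,"dx":0.0005,"dy":-0.0005,"dz":0.178,"hand":1},{"wx":0,"wy":0,"wz":0,"dx":0.0005,"dy":-0.0005,"dz":0.178,"hand":1},{"wx":0,"wy":0,"wz":0,"dx":0.0005,"dy":-0.0005,"dz":0.178,"hand":-1},{"wx":0,"wy":0,"wz":0,"dx":0.0005,"dy":-0.0005,"dz":0.178,"hand":-1},{"wx":0,"wy":0,"wz":0,"dx":0.0005,"dy":-0.0005,"dz":0.178,"hand":-1},{"wx":0,"wy":0,"wz":0,"dx":0.0005,"dy":-0.0005,"dz":0.178,"hand":-1},{"wx":0,"wy":0,"wz":0,"dx":0.0005,"dy":-0.0005,"dz":0.178,"hand":-1},{"wx":0,"wy":0,"wz":0,"dx":0.0005,"dy":-0.0005,"dz":0.178,"hand":-1},{"wx":0,"wy":0,"wz":0,"dx":0.0005,"dy":-0.0005,"dz":0.178,"hand":-1},{"wx":0,"wy":0,"wz":0,"dx":0.0005,"dy":-0.0005,"dz":0.178,"hand":-1},{"wx":0,"wy":0,"wz":0,"dx":0.0005,"dy":-0.0005,"dz":0.178,"hand":-1},{"wx":0,"wy":0,"wz":0,"dx":0.0005,"dy":-0.0005,"dz":0.178,"hand":-1}]'
```

```text
time: 4.25
tool_pos: [0.4314, -0.3443, 0.0456]
tool_rot: [0.002, 0.187, 0.982, -0.001]
contact_force: [-0.6, 0.0, 6.8]
gripper_width: 0.504
```

```bash
python3 -m pendant '[{"wx":0,"wy":0,"wz":0,"dx":0,"dy":0,"dz":-0.01,"hand":-1},{"wx":0,"wy":0,"wz":0,"dx":0,"dy":0,"dz":-0.025,"hand":-1},{"wx":0,"wy":0,"wz":0,"dx":0,"dy":0,"dz":-0.045,"hand":-1},{"wx":0,"wy":0,"wz":0,"dx":0,"dy":0,"dz":-0.07,"hand":-1},{"wx":0,"wy":0,"wz":0,"dx":0,"dy":0,"dz":-0.1,"hand":-1},{"wx":0,"wy":0,"wz":0,"dx":0,"dy":0,"dz":-0.13,"hand":-1},{"wx":0,"wy":0,"wz":0,"dx":0,"dy":0,"dz":-0.16,"hand":-1},{"wx":0,"wy":0,"wz":0,"dx":0,"dy":0,"dz":-0.19,"hand":-1},{"wx":0,"wy":0,"wz":0,"dx":0,"dy":0,"dz":-0.2,"hand":-1},{"wx":0,"wy":0,"wz":0,"dx":0,"dy":0,"dz":-0.2,"hand":-1}]'
python3 -c "
from h import *
shift_to((.575,.12,.24),10.05)"
```

```text
time: 5.08
tool_pos: [0.4312, -0.3442, 0.2473]
tool_rot: [0.003, 0.187, 0.982, -0.002]
contact_force: [0.6, 0.0, -0.8]
gripper_width: 0.506
pos [ 0.4312 -0.3442  0.2473] jaw 68.4 tilt 0.39 shift tool [0.0372 0.4846 0.0057] wz(tool) [np.float64(-301.65), np.float64(-121.65), np.float64(58.35), np.float64(238.35)]
```

```bash
python3 -m pendant '[{"wx":0,"wy":0,"wz":5,"dx":0.003,"dy":0.035,"dz":0,"hand":-1},{"wx":0,"wy":0,"wz":10,"dx":0.006,"dy":0.07,"dz":0,"hand":-1},{"wx":0,"wy":0,"wz":15,"dx":0.009,"dy":0.105,"dz":0,"hand":-1},{"wx":0,"wy":0,"wz":20,"dx":0.012,"dy":0.14,"dz":0,"hand":-1},{"wx":0,"wy":0,"wz":25,"dx":0.015,"dy":0.175,"dz":0,"hand":-1},{"wx":0,"wy":0,"wz":30,"dx":0.018,"dy":0.21,"dz":0,"hand":-1},{"wx":0,"wy":0,"wz":35,"dx":0.021,"dy":0.245,"dz":0,"hand":-1},{"wx":0,"wy":0,"wz":40,"dx":0.024,"dy":0.28,"dz":0,"hand":-1},{"wx":0,"wy":0,"wz":45,"dx":0.027,"dy":0.315,"dz":0,"hand":-1},{"wx":0,"wy":0,"wz":50,"dx":0.03,"dy":0.35,"dz":0,"hand":-1},{"wx":0,"wy":0,"wz":55,"dx":0.033,"dy":0.385,"dz":0,"hand":-1},{"wx":0,"wy":0,"wz":58.4,"dx":0.035,"dy":0.42,"dz":0,"hand":-1},{"wx":0,"wy":0,"wz":58.4,"dx":0.037,"dy":0.455,"dz":0.005,"hand":-1},{"wx":0,"wy":0,"wz":58.4,"dx":0.037,"dy":0.475,"dz":0.005,"hand":-1},{"wx":0,"wy":0,"wz":58.4,"dx":0.037,"dy":0.485,"dz":0.005,"hand":-1},{"wx":0,"wy":0,"wz":58.4,"dx":0.037,"dy":0.485,"dz":0.005,"hand":-1},{"wx":0,"wy":0,"wz":58.4,"dx":0.037,"dy":0.485,"dz":0.005,"hand":-1}]'
python3 - <<'E'
from h import *
p,d,T,c=grab("wrist"); P=cloud(d,T,c); Q=P.reshape(-1,3); Q=Q[np.isfinite(Q[:,0])]
np.savez("w3.npz",p=p,P=P)
m=(np.hypot(Q[:,0]-.53,Q[:,1]-.12)<.16)
F=Q[m&(Q[:,2]>.06)&(Q[:,2]<.076)]; print(len(F)); fit_jig(F)
q=Q[m&(Q[:,2]>.026)&(Q[:,2]<.038)]; print("plinth n",len(q),np.median(q[:,2]))
t=sensors.state()["tool_pos"]
B=Q[(np.hypot(Q[:,0]-t[0],Q[:,1]-t[1])<.06)&(Q[:,2]>.13)&(Q[:,2]<.30)]
print("held",len(B),B.min(0),B.max(0))
save("w3",p); shift_to((.5075,.133,.24),10)
print(np.round(sensors.state()["joint_pos"],2))
E
```

```text
time: 6.5
tool_pos: [0.5735, 0.121, 0.2365]
tool_rot: [-0.001, 0.643, 0.766, -0.001]
contact_force: [-0.5, -0.3, -1.1]
gripper_width: 0.51
3917
jig [  0.4806   0.162  -79.6255] cost mm 0.06798037032788685 seat [0.508  0.1344] L pct x [-0.0119  0.1361] y [-0.0119  0.0974]
plinth n 2976 0.03191485386970774
held 37771 [0.5147857  0.09263657 0.19057802] [0.62989027 0.15753407 0.299999  ]
pos [0.5736 0.1204 0.2371] jaw 9.95 tilt 0.13 shift tool [ 0.0238 -0.063  -0.0028] wz(tool) [np.float64(-360.05), np.float64(-180.05), np.float64(-0.05), np.float64(179.95)]
[ 0.08 -0.04  1.7  -0.    1.49 -0.09]
```

View pics/w3.png

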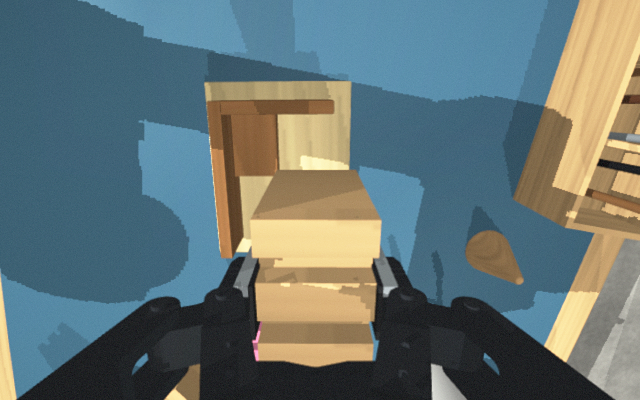

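The block hangs square in the fingers. The jig is clear at (275,160), its corner at upper left, and the seat measures (0.508, 0.134). I'll move over the corner with 6 mm of clearance from each fence.

```bash
python3 -c "
from h import *
shift_to((.5153,.1279,.095),10.2)"
```

```text
pos [0.5736 0.1204 0.2371] jaw 9.95 tilt 0.13 shift tool [ 0.0175 -0.0558  0.1422] wz(tool) [np.float64(-360.25), np.float64(-180.25), np.float64(-0.25), np.float64(179.75)]
```

```bash
python3 -m pendant '[{"wx":0,"wy":0,"wz":-0.3,"dx":0.006,"dy":-0.019,"dz":0,"hand":-1},{"wx":0,"wy":0,"wz":-0.3,"dx":0.012,"dy":-0.038,"dz":0,"hand":-1},{"wx":0,"wy":0,"wz":-0.3,"dx":0.0175,"dy":-0.056,"dz":0,"hand":-1},{"wx":0,"wy":0,"wz":-0.3,"dx":0.0175,"dy":-0.056,"dz":0.025,"hand":-1},{"wx":0,"wy":0,"wz":-0.3,"dx":0.0175,"dy":-0.056,"dz":0.05,"hand":-1},{"wx":0,"wy":0,"wz":-0.3,"dx":0.0175,"dy":-0.056,"dz":0.075,"hand":-1},{"wx":0,"wy":0,"wz":-0.3,"dx":0.0175,"dy":-0.056,"dz":0.1,"hand":-1},{"wx":0,"wy":0,"wz":-0.3,"dx":0.0175,"dy":-0.056,"dz":0.12,"hand":-1},{"wx":0,"wy":0,"wz":-0.3,"dx":0.0175,"dy":-0.056,"dz":0.135,"hand":-1},{"wx":0,"wy":0,"wz":-0.3,"dx":0.0175,"dy":-0.056,"dz":0.142,"hand":-1},{"wx":0,"wy":0,"wz":-0.3,"dx":0.0175,"dy":-0.056,"dz":0.142,"hand":-1},{"wx":0,"wy":0,"wz":-0.3,"dx":0.0175,"dy":-0.056,"dz":0.142,"hand":-1}]'
python3 - <<'E'
from h import *
fs=[]
for n in("scene","side","wrist"):
    p,d,T,c=grab(n); P=cloud(d,T,c).reshape(-1,3); Q=P[np.isfinite(P[:,0])]
    if n=="wrist":
        F=Q[(np.hypot(Q[:,0]-.53,Q[:,1]-.12)<.16)&(Q[:,2]>.06)&(Q[:,2]<.074)]; print(len(F)); j=fit_jig(F); w=p
    if n=="side": sd=p
save("j1",np.vstack([cv2.resize(sd[180:320,240:400],(640,560//2*1),interpolation=cv2.INTER_CUBIC),w[:300]]))
shift_to((.5153,.1279,.095),10.2); print(sensors.state()["contact_force"])
E
```

```text
time: 7.55
tool_pos: [0.5163, 0.1282, 0.0968]
tool_rot: [0.0, 0.641, 0.767, 0.0]
contact_force: [0.4, 0.5, -0.5]
gripper_width: 0.506
7812
jig [  0.4805   0.1611 -79.1969] cost mm 0.46609885558074216 seat [0.5081 0.1338] L pct x [-0.0126  0.1059] y [-0.0116  0.098 ]
pos [0.5173 0.1288 0.0981] jaw 10.27 tilt 0.18 shift tool [-0.0006 -0.0021  0.0031] wz(tool) [np.float64(-359.93), np.float64(-179.93), np.float64(0.07), np.float64(180.07)]
[-0.15968399  0.43028951 -1.44687772]
```

View pics/j1.png

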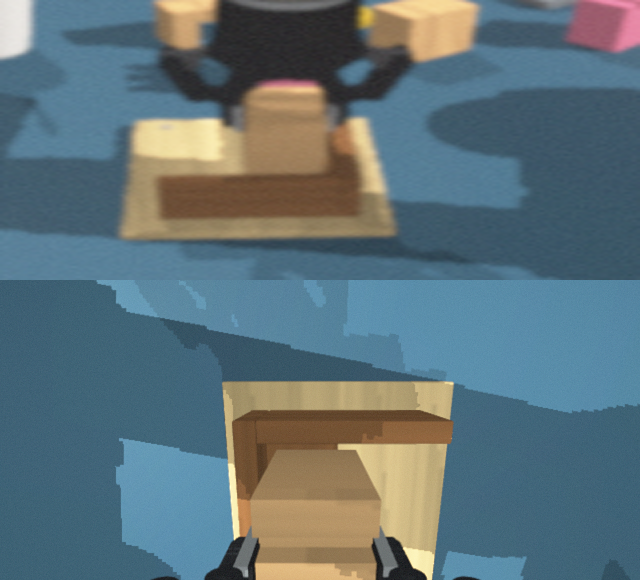

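The block is inside the corner, above the plinth, with gaps to both fences. I'll lower it to just above the plinth.

```bash
python3 -m pendant '[{"wx":0,"wy":0,"wz":0,"dx":0,"dy":0,"dz":0.005,"hand":-1},{"wx":0,"wy":0,"wz":0,"dx":0,"dy":0,"dz":0.01,"hand":-1},{"wx":0,"wy":0,"wz":0,"dx":0,"dy":0,"dz":0.014,"hand":-1},{"wx":0,"wy":0,"wz":0,"dx":0,"dy":0,"dz":0.016,"hand":-1},{"wx":0,"wy":0,"wz":0,"dx":0,"dy":0,"dz":0.016,"hand":-1},{"wx":0,"wy":0,"wz":0,"dx":0,"dy":0,"dz":0.016,"hand":-1},{"wx":0,"wy":0,"wz":0,"dx":0,"dy":0,"dz":0.016,"hand":-1}]'
python3 -m pendant '[{"wx":0,"wy":0,"wz":0,"dx":0.001,"dy":0,"dz":0,"hand":-1},{"wx":0,"wy":0,"wz":0,"dx":0.002,"dy":0,"dz":0,"hand":-1},{"wx":0,"wy":0,"wz":0,"dx":0.003,"dy":0,"dz":0,"hand":-1},{"wx":0,"wy":0,"wz":0,"dx":0.004,"dy":0,"dz":0,"hand":-1},{"wx":0,"wy":0,"wz":0,"dx":0.004,"dy":0,"dz":0,"hand":-1}]'
```

```text
time: 8.28
tool_pos: [0.5161, 0.1291, 0.0803]
tool_rot: [0.0, 0.641, 0.768, 0.0]
contact_force: [0.7, 0.6, -0.9]
gripper_width: 0.505
time: 8.7
tool_pos: [0.5153, 0.1332, 0.0804]
tool_rot: [-0.0, 0.641, 0.768, 0.0]
contact_force: [-0.2, -0.0, -1.2]
gripper_width: 0.503
```

```bash
for i in 1 ; do python3 -m pendant '[{"wx":0,"wy":0,"wz":0,"dx":0.001,"dy":0,"dz":0,"hand":-1},{"wx":0,"wy":0,"wz":0,"dx":0.002,"dy":0,"dz":0,"hand":-1},{"wx":0,"wy":0,"wz":0,"dx":0.002,"dy":0,"dz":0,"hand":-1}]'; done
python3 -m pendant '[{"wx":0,"wy":0,"wz":0,"dx":0.0,"dy":-0.001,"dz":0,"hand":-1},{"wx":0,"wy":0,"wz":0,"dx":0,"dy":-0.002,"dz":0,"hand":-1},{"wx":0,"wy":0,"wz":0,"dx":0,"dy":-0.003,"dz":0,"hand":-1},{"wx":0,"wy":0,"wz":0,"dx":0,"dy":-0.004,"dz":0,"hand":-1},{"wx":0,"wy":0,"wz":0,"dx":0,"dy":-0.004,"dz":0,"hand":-1}]'
```

```text
time: 8.95
tool_pos: [0.5151, 0.1346, 0.0804]
tool_rot: [0.001, 0.641, 0.768, -0.0]
contact_force: [0.6, -2.2, -0.7]
gripper_width: 0.507
time: 9.37
tool_pos: [0.5112, 0.1339, 0.0805]
tool_rot: [0.0, 0.641, 0.768, 0.0]
contact_force: [1.5, -4.0, -1.2]
gripper_width: 0.505
```

```bash
python3 -m pendant '[{"wx":0,"wy":0,"wz":0,"dx":0.0,"dy":-0.001,"dz":0,"hand":-1},{"wx":0,"wy":0,"wz":0,"dx":0,"dy":-0.002,"dz":0,"hand":-1},{"wx":0,"wy":0,"wz":0,"dx":0,"dy":-0.003,"dz":0,"hand":-1},{"wx":0,"wy":0,"wz":0,"dx":0,"dy":-0.003,"dz":0,"hand":-1}]'
python3 -m pendant '[{"wx":0,"wy":0,"wz":0,"dx":0.0,"dy":0,"dz":0.001,"hand":-1},{"wx":0,"wy":0,"wz":0,"dx":0,"dy":0,"dz":0.002,"hand":-1},{"wx":0,"wy":0,"wz":0,"dx":0,"dy":0,"dz":0.002,"hand":-1}]'
```

```text
time: 9.7
tool_pos: [0.5082, 0.1334, 0.0805]
tool_rot: [0.0, 0.641, 0.768, -0.0]
contact_force: [2.5, -4.4, 0.6]
gripper_width: 0.507
time: 9.95
tool_pos: [0.508, 0.1333, 0.0783]
tool_rot: [0.0, 0.641, 0.768, -0.0]
contact_force: [1.4, -4.7, -0.5]
gripper_width: 0.502
```

```bash
python3 -m pendant '[{"wx":0,"wy":0,"wz":0,"dx":0,"dy":-0.001,"dz":0.0005,"hand":-1},{"wx":0,"wy":0,"wz":0,"dx":0,"dy":-0.0015,"dz":0.001,"hand":-1},{"wx":0,"wy":0,"wz":0,"dx":0,"dy":-0.0015,"dz":0.001,"hand":-1}]'
python3 -m pendant '[{"wx":0,"wy":0,"wz":0,"dx":0,"dy":-0.001,"dz":0.0005,"hand":-1},{"wx":0,"wy":0,"wz":0,"dx":0,"dy":-0.001,"dz":0.001,"hand":-1},{"wx":0,"wy":0,"wz":0,"dx":0,"dy":-0.001,"dz":0.001,"hand":-1}]'
```

```text
time: 10.2
tool_pos: [0.5079, 0.1333, 0.0783]
tool_rot: [0.001, 0.641, 0.768, 0.001]
contact_force: [4.1, -3.8, 1.3]
gripper_width: 0.503
time: 10.45
tool_pos: [0.5079, 0.1333, 0.078]
tool_rot: [0.002, 0.641, 0.768, 0.002]
contact_force: [4.1, -3.2, 1.9]
gripper_width: 0.504
```

```bash
python3 -m pendant '[{"wx":0,"wy":0,"wz":0,"dx":0.0005,"dy":-0.0005,"dz":0,"hand":-1},{"wx":0,"wy":0,"wz":0,"dx":0.001,"dy":-0.001,"dz":0,"hand":-1},{"wx":0,"wy":0,"wz":0,"dx":0.0015,"dy":-0.0015,"dz":0,"hand":-1},{"wx":0,"wy":0,"wz":0,"dx":0.002,"dy":-0.002,"dz":0,"hand":-1},{"wx":0,"wy":0,"wz":0,"dx":0.002,"dy":-0.002,"dz":0,"hand":-1},{"wx":0,"wy":0,"wz":0,"dx":0.002,"dy":-0.002,"dz":0,"hand":-1}]'
python3 - <<'E'
from h import *
p,d,T,c=grab("wrist"); P=cloud(d,T,c); Q=P.reshape(-1,3); Q=Q[np.isfinite(Q[:,0])]
a=np.radians(-79.8); ex=np.array([np.cos(a),np.sin(a)]); ey=np.array([-ex[1],ex[0]])
L=np.c_[(Q[:,:2]-[.4806,.1616])@np.c_[ex,ey],Q[:,2]]
F=L[(L[:,2]>.064)&(L[:,2]<.072)&(L[:,0]>-.02)&(L[:,0]<.01)&(L[:,1]>.045)&(L[:,1]<.09)]
print("short fence x",np.percentile(F[:,0],[2,98]).round(4) if len(F) else 0, "top z",np.median(F[:,2]).round(4))
B=L[(L[:,2]>.095)&(L[:,2]<.125)&(abs(L[:,0]-.03)<.045)&(abs(L[:,1]-.022)<.03)]
top=B[B[:,2]>.108]; print("top z",np.median(top[:,2]).round(4),"top rect",cv2.minAreaRect(top[:,:2].astype(np.float32)))
print("block face x min pct",np.percentile(B[:,0],[1,5]).round(4))
save("w5",p)
p,_,_,_=grab("scene"); save("s5",cv2.resize(p[110:220,310:430],None,fx=5,fy=5,interpolation=cv2.INTER_CUBIC))
for _ in range(5):
    s=sensors.state(); q=s["tool_rot"]; cams.grab_frame("side")
    f=s["contact_force"]; print("fx",round(f[:2]@ex,2),"fy",round(f[:2]@ey,2),"fz",round(f[2],2))
shift_to((.508,.1338,.078),10.2)
E
```

```text
time: 10.95
tool_pos: [0.5077, 0.1334, 0.0782]
tool_rot: [0.005, 0.641, 0.768, 0.003]
contact_force: [12.5, -8.5, -2.3]
gripper_width: 0.507
short fence x [-0.0124 -0.0008] top z 0.0679
top z 0.1125 top rect ((0.029644858092069626, 0.022077802568674088), (0.061478402465581894, 0.05985571816563606), 0.18593615293502808)
block face x min pct [-0.0007 -0.0005]
fx 10.96 fy 10.38 fz -3.44
fx 10.52 fy 10.73 fz -3.75
fx 10.08 fy 10.58 fz -2.45
fx 10.49 fy 11.26 fz -2.64
fx 10.78 fy 10.16 fz -2.69
pos [0.5077 0.1334 0.0782] jaw 10.3 tilt 0.66 shift tool [0.0003 0.0003 0.0002] wz(tool) [np.float64(-359.9), np.float64(-179.9), np.float64(0.1), np.float64(180.1)]
```

View pics/w5.png

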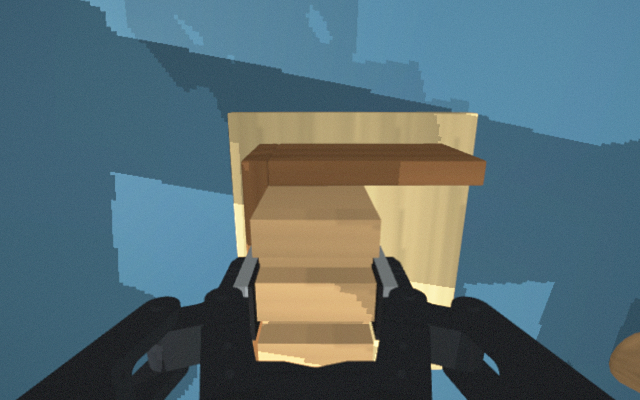

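View pics/s5.png

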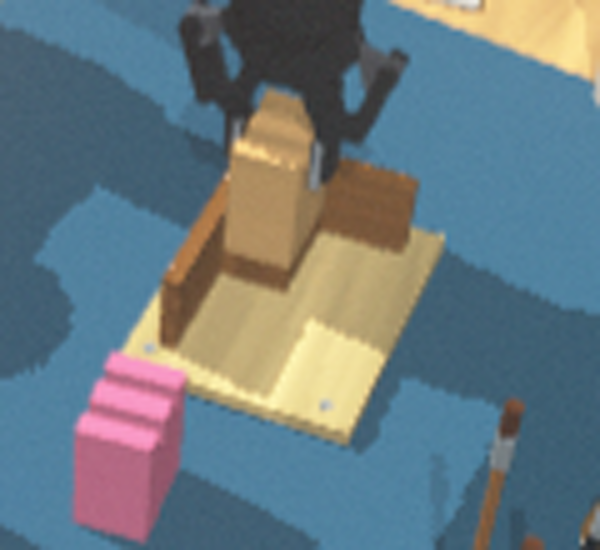

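Both fences are carrying about 10 N. The top is at 112.5 mm (nominal 112), the tilt is 0.7°, and the picture shows the block flush over the plinth. I'll add a slight downward press, let it settle, check again and hand in.

```bash
python3 -m pendant '[{"wx":0,"wy":0,"wz":0,"dx":0,"dy":0,"dz":0.0005,"hand":-1},{"wx":0,"wy":0,"wz":0,"dx":0,"dy":0,"dz":0.001,"hand":-1},{"wx":0,"wy":0,"wz":0,"dx":0,"dy":0,"dz":0.001,"hand":-1},{"wx":0,"wy":0,"wz":0,"dx":0,"dy":0,"dz":0.001,"hand":-1},{"wx":0,"wy":0,"wz":0,"dx":0,"dy":0,"dz":0.001,"hand":-1},{"wx":0,"wy":0,"wz":0,"dx":0,"dy":0,"dz":0.001,"hand":-1},{"wx":0,"wy":0,"wz":0,"dx":0,"dy":0,"dz":0.001,"hand":-1},{"wx":0,"wy":0,"wz":0,"dx":0,"dy":0,"dz":0.001,"hand":-1}]'
python3 - <<'E'
from h import *
a=np.radians(-79.8); ex=np.array([np.cos(a),np.sin(a)]); ey=np.array([-ex[1],ex[0]]); ok=True
for _ in range(4):
    p,d,T,c=grab("wrist"); f=sensors.state()["contact_force"]; print("fx",round(f[:2]@ex,2),"fy",round(f[:2]@ey,2),"fz",round(f[2],2)); ok&=min(f[:2]@ex,f[:2]@ey)>5
Q=cloud(d,T,c).reshape(-1,3); Q=Q[np.hypot(Q[:,0]-.508,Q[:,1]-.134)<.045]; Q=Q[(Q[:,2]>.108)&(Q[:,2]<.12)]
z=np.median(Q[:,2]); print("top z",z)
shift_to((.508,.1338,.078),10.2)
if ok and abs(z-.112)<.002: job.job_done(); print("handed in")
E
```

```text
time: 11.97
tool_pos: [0.5078, 0.1335, 0.0781]
tool_rot: [0.005, 0.641, 0.768, 0.002]
contact_force: [9.7, -8.7, 2.1]
gripper_width: 0.508
fx 10.61 fy 7.86 fz 2.1
fx 10.46 fy 7.03 fz 2.39
fx 11.23 fy 8.31 fz 2.81
fx 10.91 fy 7.8 fz 3.08
top z 0.11243589825938441
pos [0.5078 0.1335 0.0781] jaw 10.31 tilt 0.63 shift tool [0.0003 0.0003 0.0001] wz(tool) [np.float64(-359.89), np.float64(-179.89), np.float64(0.11), np.float64(180.11)]
the job is handed in; nothing more can be done
handed in
```

The light-wood toothed tower is standing on the plinth, still gripped and pressed into the corner. I handed the job in at about 12 s of the 64 s allowed; no verdict was reported.

**Last checks:**
- **Forces:** about 11 N against the short fence and 8 N against the long one, plus a light press down onto the plinth. These come from the wrist force resolved along the jig axes; the fence contacts themselves can't be read directly.
- **Height:** the top is at 112.4 mm, against 112 mm nominal.
- **Squareness:** the tool is tilted 0.6° and its yaw is within about 0.2° of the jig axes. I read these from the tool, not from the block.
- **Position:** the pictures taken just before the final press show it flush over the plinth.

**What failed or disagreed:**
- The pendant refused the first two move calls because the rows left out some fields. The arm did not move.
- The scene and side cameras put the jig corner about 5 mm apart. I used the near wrist view, and contact with the fences confirmed it.
- A rectangle fitted to the tower's top in the last wrist view gave 61 x 60 mm because it included the fingers, so I ignored it.
- I did not re-measure the other pieces at the end, but I felt no contact with any of them.

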